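Switch on the test kiln at its interlocked control station

TASK

On the control station with the yellow enclosure, switch on the test kiln: turn the red isolator handle clockwise all the way to its stop, then turn the black selector handle beside it clockwise all the way to its stop, which the isolator's brass guard rim blocks until the isolator is set. Leave both there, let go, and do not touch the blue station, which belongs to the drying cabinet.

Things in the scene. Friction and masses are not known exactly. Their poses are not given: they have to be found in the camera images.
- kiln_isolator_grip (a point): Red bar handle on the yellow station (fixed enclosure 150 x 260 x 70 tall): 56 long, 16 wide, 40 tall, on a vertical axle. Point on the axle, 17 mm below the bar's top, 35 mm above the enclosure, 105 mm above the table. The frame turns with the bar: x along the bar, z up. Below it, 2 to 8 mm above the enclosure, turns a brass guard rim of 51 mm radius with a wide gap.
- kiln_isolator (a joint): Angle of the red isolator of the yellow station, rad, growing clockwise seen from above: 0 off, 1.25 at its stop (on); starts at 0 to 0.2. It stays where it is left; friction about 0.15 Nm. From about 1.0 on, the gap in its rim lets the selector's tongue by.
- kiln_selector_grip (a point): Black bar handle on the yellow station, same size and height as the red one, its vertical axle 120 mm from the red one's. Point on the axle, 17 mm below the bar's top, 105 mm above the table. The frame turns with the bar: x along the bar, z up. A dark steel tongue 83 mm long turns with it, 2 to 8 mm above the enclosure.
- kiln_selector (a joint): Angle of the black selector of the yellow station, rad, growing clockwise seen from above: 0 off (its start), 0.8 at its stop (on). Its tongue meets the isolator's rim after about 0.03 rad unless the isolator is on. It stays where it is left; friction about 0.10 Nm.
- dryer_station: The drying cabinet's station, to be left alone: the same sizes and the same red and black handles, but a blue enclosure. Origin at the centre of its underside on the table; its long side lies along its y axis; enclosure top 70 mm, handle tops 122 mm above the table.

How it is judged:
On the way, in this order (a step that is already met when the one before it is completed fails the run):
1. the red isolator of the yellow station is turned on (over 1.05 rad) with the black selector still off (under 0.15 rad) (value of joint kiln_isolator above 1.05 rad and value of joint kiln_selector below 0.15 rad), for 0.2 s.
2. the black selector is turned on (over 0.62 rad) with the isolator still on (value of joint kiln_isolator above 1.05 rad and value of joint kiln_selector above 0.62 rad), for 0.2 s.
At the end, for the whole second after the job is handed in: The yellow station's red isolator stands within about 11 degrees of its clockwise stop (over 1.05 of 1.25 rad) and its black selector within about 10 degrees of its own (over 0.62 of 0.8 rad), both at rest (all of step 2 and velocity of joint kiln_isolator between -0.1 and 0.1 rad/s and velocity of joint kiln_selector between -0.1 and 0.1 rad/s); the robot touches nothing.
It fails at once if the robot touches the blue station (more than 2 N) (contact force between any of the fingers, the arm and dryer_station above 2 N).
It also fails if it takes over 45 s, if anything falls off the work surface, if the arm or the gripper's body presses on something with over 40 N, if the wrist force passes 120 N, or if a joint passes its speed limit or range.

ROBOT

A 6-joint arm with a two-finger parallel gripper is mounted at the origin on the work surface. World frame = base frame: x ahead of the robot, y to its left, z up, the work surface at z = 0. Lengths are in m, angles in rad, forces in N, time in s.
With the tool pointing down it reaches from about 0.3 to 0.875 m from the base axis. Payload 6.4 kg.
Tool frame: the origin (TCP) lies at the very end of the fingers, on their centre line; the grasp point (between the pads) lies 19 mm behind it; z points along the fingers, y is the line along which they close (so a half turn about z gives the same grasp; the last joint's range is limited). The gripper opens to 85 mm and grips with 20 to 120 N. Pads are 22 mm wide; open, the fingers measure 114 mm over their backs; the gripper's body (76 mm by 85 mm) begins 54 mm behind the grasp point. The pads swing forward as they close: fully open they stand 13 mm farther back than shut.
Start: joints at [1.108, 0.181, 1.607, -0, 1.354, -0.206], TCP at [0.146, 0.556, 0.194] pointing down, gripper open.
Joint ranges: [-2.99, 2.99], [-0.89, 2.07], [0.3, 2.58], [-1.14, 4.28], [0, 2.63], [-3.12, 3.12]. Speed limits (rad/s): [2.57, 2.57, 3.01, 3.14, 3.14, 3.14].

INTERFACE

Orientations are given as a unit quaternion [w, x, y, z].
In Python, from bench import ctrl, cams gives the robot as it stands (ctrl), with the cameras (cams).
- The arm moves only by the shell command python3 jog.py 'ROWS'. ROWS is one flat JSON list of numbers that holds 1 to 10 rows one after another, with no inner brackets; each row has 7 numbers: dx, dy, dz in parts of the range, where 1.0 means 500 mm, then a rotation vector rx, ry, rz in parts of the range, where 1.0 means pi/2 rad, then the opening from 0.0 (shut) to 1.0 (fully open); each row is the pose to reach, as a shift and turn from the pose commanded when the command began, along the tool's axes at that moment; what a row does not reach only later rows make up. A row lasts 1/8 s, in which the tool goes at most 0.0625 m and 0.188 rad, less where a joint would pass 70% of its speed; a pose out of reach is approached as far as the arm can. The fingers move at their own pace and stop on an object; the grip force is fixed at half the most. Time passes only in rows, so rows that do not move let the fingers close. It prints the time, the measured TCP pose, the force, the opening and the grip force at its end. No shift or turn number may pass 1 either way. Input that does not fit is refused with a message, and nothing moves.
- ctrl.get_obs(): the state, without advancing time (a new reading comes with each control period).
- cams.camera(name): name is "scene" or "side" or "wrist"; returns the picture (384x512x3 uint8, blue, green, red); there is no depth.
- cams.camera_params(name): a dict with "fovy" (degrees; the focal length in pixels is half the picture's height over the tangent of half this angle, whatever the lens; pixels are square), "cx", "cy" (the principal point, pixels), "view" (4x4, takes a point from world to camera coordinates). Camera axes: x right, y up, looking along -z (the intrinsics and any distortion apply to the point x, -y, -z); pixel columns grow to the right and rows downward; lengths in m; the calibration is good to about 2 mm. The wrist camera is an equidistant fisheye: a pixel r from the principal point sees the ray r / f radians off the axis. A picture is of the moment at which its call begins: read the wrist's pose just before it. camera_params takes no time and is no camera call; for the wrist camera it gives the pose at the moment of the call.
- ctrl.hand_in(): hands the job in; it is judged then, once.
The state is a dict: "time_s": time; "q": joint angles; "dq": joint speeds; "joint_efforts": joint torques, N m; "eef_pos": TCP position; "eef_rot": TCP orientation; "wrist_force": force on the tool from outside, world axes, zero at the start; "torque": the same for the moment, N m; "opening": opening from 0.0 (shut) to 1.0 (fully open); "grasp_force": force on a finger pad.
Only numpy, scipy, OpenCV 4.12 (cv2) and the standard library are available. Lean on these libraries where they do the work, as an engineer would, in place of code of your own. Each camera call takes 0.05 s, during which the arm holds its last target. There are 200 camera calls.

## Working session

There is one attempt and no reset: what is moved stays moved. The work goes in short steps, Python scripts to look and compute and a shell command to move; the robot and the scene stay as the last step left them, time stands still between calls to the robot, and variables do not carry over. Pictures are saved under pics/ and viewed, at most 10 in all, crops included, and the job is handed in when it is done.

```bash
ls; mkdir -p pics; python3 - <<'E'
from bench import ctrl, cams
import cv2
for n in ["scene","side","wrist"]:
    p=cams.camera_params(n); print(n,p)
    cv2.imwrite(f"pics/{n}0.png",cams.camera(n))
o=ctrl.get_obs(); print(o)
E
```

```text
bench.py
jog.py
pics
scene {'fovy': 51.217493027791605, 'cx': 257.8797081027951, 'cy': 193.21468356540095, 'view': array([[ 0.74026693,  0.67229771,  0.00454582, -0.3968449 ],
       [-0.45266119,  0.49340312,  0.74273225,  0.16794075],
       [ 0.49709427, -0.55187784,  0.6695731 , -1.24670135],
       [ 0.        ,  0.        ,  0.        ,  1.        ]])}
side {'fovy': 49.44466490548412, 'cx': 254.59412984264063, 'cy': 199.95762369643327, 'view': array([[ 0.89009145, -0.45565617,  0.01070814, -0.47313824],
       [ 0.24210522,  0.49257945,  0.835913  , -0.19153222],
       [-0.38616352, -0.74144652,  0.54875749, -0.82342557],
       [ 0.        ,  0.        ,  0.        ,  1.        ]])}
wrist {'fovy': 65.70646984690485, 'cx': 256.98917762088143, 'cy': 195.96331862017013, 'view': array([[ 0.25525839,  0.96687171, -0.00149946, -0.57356749],
       [-0.93335214,  0.24600367, -0.26141151,  0.03296638],
       [-0.25238252,  0.068127  ,  0.96522628, -0.37782014],
       [ 0.        ,  0.        ,  0.        ,  1.        ]])}
{'time_s': 0.15, 'q': array([ 1.10772470e+00,  1.81402262e-01,  1.60774490e+00,  2.52470201e-05,
        1.35380281e+00, -2.06297790e-01]), 'dq': array([ 0.00058942, -0.00153896, -0.00473873,  0.0010125 , -0.00211327,
       -0.00049542]), 'joint_efforts': array([ 8.98192575e-04, -4.45258570e+01, -3.51689744e+01, -2.84456528e-04,
        5.89737567e-03,  1.56366013e-05]), 'eef_pos': array([0.14579211, 0.55573687, 0.19318937]), 'eef_rot': array([-2.34561550e-04,  1.28037178e-01,  9.91769137e-01, -6.36953556e-04]), 'wrist_force': array([-0.05371778, -0.00045189, -0.03932448]), 'torque': array([0.05466487, 0.01231049, 0.0003214 ]), 'grasp_force': 0.0, 'opening': 1.0013354188525552}
```

View pics/scene0.png

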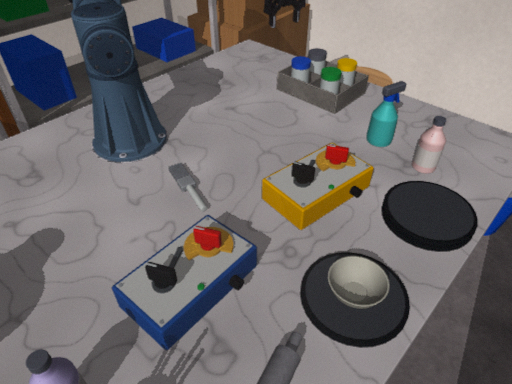

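View pics/side0.png

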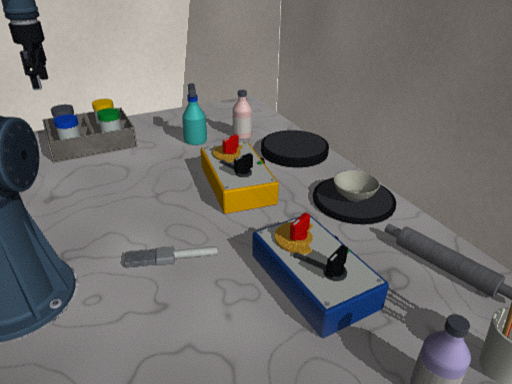

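The scene view shows the yellow station at about (318,182), with its red handle near (337,154) and its black handle near (303,174). In the side view they are near (231,146) and (243,163). The blue station is nearer the cameras. I'll enlarge both views.

```bash
python3 - <<'E'
import cv2,numpy as np
def crop(n,x,y,w,h,s):
    c=cv2.resize(cv2.imread(f"pics/{n}0.png")[y:y+h,x:x+w],None,fx=s,fy=s,interpolation=cv2.INTER_CUBIC)
    for i in range(0,w,10): cv2.putText(c,str(x+i),(i*s,8),0,.3,(0,0,255));cv2.line(c,(i*s,10),(i*s,16),(0,0,255))
    for i in range(10,h,10): cv2.putText(c,str(y+i),(0,i*s+4),0,.3,(0,0,255));cv2.line(c,(20,i*s),(26,i*s),(0,0,255))
    cv2.imwrite(f"pics/{n}c.png",c)
crop("scene",255,135,125,95,6)
crop("side",195,125,90,90,6)
E
```

```text
(no output)
```

View pics/scenec.png

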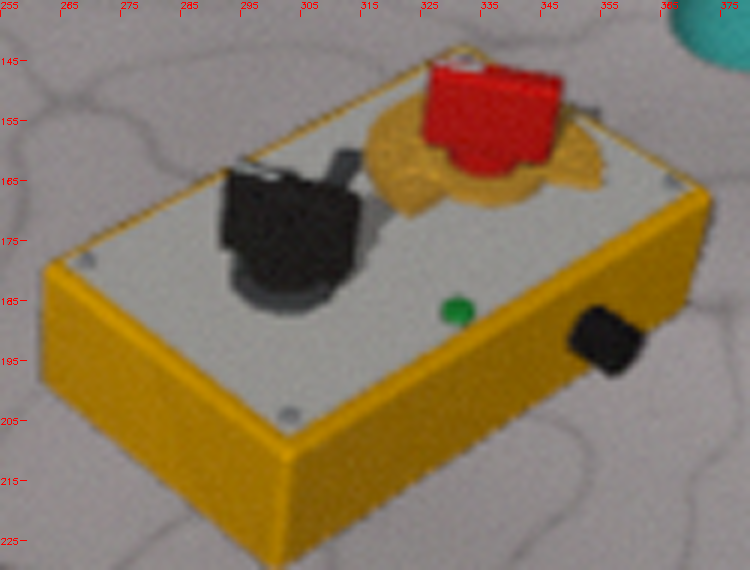

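View pics/sidec.png

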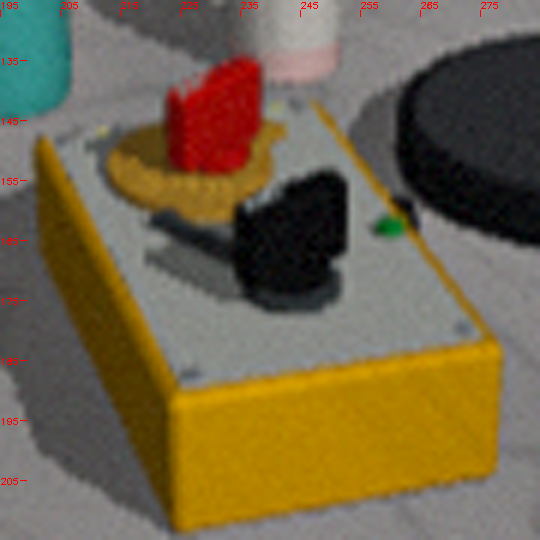

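The scene crop gives the enclosure's top corners at (263.3,178.7), (303.3,210), (373.3,167.5) and (332.2,142.8). In the side crop they are at (201.2,148.3), (224.2,190.8), (278.3,182.5) and (247.5,142). The bar tops are visible in both crops.

```bash
cat > h.py <<'E'
from bench import ctrl, cams
import numpy as np, cv2
from scipy.spatial.transform import Rotation as R
def ray(n,u,v,P=None):
    P=P or cams.camera_params(n); V=P["view"]; f=192/np.tan(np.radians(P["fovy"]/2))
    x,y=(u-P["cx"])/f,(v-P["cy"])/f
    if n=="wrist":
        r=np.hypot(x,y)+1e-12; d=np.array([x/r*np.sin(r),-y/r*np.sin(r),-np.cos(r)])
    else: d=np.array([x,-y,-1.])
    return -V[:3,:3].T@V[:3,3], V[:3,:3].T@d
def onz(n,u,v,z,P=None):
    c,d=ray(n,u,v,P); return (c+d*(z-c[2])/d[2])[:2]
def tool():
    o=ctrl.get_obs(); w=o["eef_rot"]; return np.array(o["eef_pos"]),R.from_quat([*w[1:],w[0]])
E
python3 - <<'E'
from h import *
S=lambda x,y:(255+x/6,135+y/6); D=lambda x,y:(195+x/6,125+y/6)
np.set_printoptions(precision=4,suppress=True)
for n,f,pts in [("scene",S,[(50,262),(290,450),(710,195),(463,47)]),("side",D,[(315,102),(500,345),(175,395),(37,140)])]:
    c=np.array([onz(n,*f(*p),.07) for p in pts]); print(n,c.tolist(),c.mean(0))
for n,f,l,pts in [("scene",S,"red",[(430,68),(562,80)]),("side",D,"red",[(167,95),(260,60)]),("scene",S,"blk",[(228,170),(360,192)]),("side",D,"blk",[(237,208),(345,178)])]:
    print(n,l,[onz(n,*f(*p),.122) for p in pts])
print(onz("scene",*S(489,170),.078), onz("scene",*S(285,285),.072))
E
```

```text
scene [[0.48662054477375916, 0.07421851674489577], [0.6282379068784709, 0.05276892983828718], [0.6660181081158718, 0.2998356912423722], [0.5245963066435231, 0.31990935608702353]] [0.5764 0.1867]
side [[0.661053394519631, 0.3017915799426243], [0.626008558088996, 0.0529580297253166], [0.4857453291427783, 0.07703762437475947], [0.5195238484230621, 0.32250407742000875]] [0.5731 0.1886]
scene red [array([0.5608, 0.2309]), array([0.6066, 0.2613])]
side red [array([0.5546, 0.2398]), array([0.6094, 0.2559])]
scene blk [array([0.5417, 0.1183]), array([0.5891, 0.1425])]
side blk [array([0.537 , 0.1251]), array([0.5905, 0.1299])]
[0.591  0.2407] [0.5689 0.1266]
```

Careful with the scale: shifts go in shares of 500 mm and turns go in shares of pi/2 rad. That gives: -0.5 m / 0.5 = -1, -0.45 m / 0.5 = -0.9, -0.69 rad / 1.5708 = -0.4393.

```bash
python3 jog.py '[-0.1,-0.05,-0.08,0,0,0,1,-0.2,-0.1,-0.12,0,0,-0.0955,1,-0.3,-0.15,-0.12,0,0,-0.191,1,-0.4,-0.2,-0.12,0,0,-0.2865,1,-0.5,-0.25,-0.12,0,0,-0.382,1,-0.6,-0.3,-0.12,0,0,-0.4393,1,-0.7,-0.35,-0.12,0,0,-0.4393,1,-0.8,-0.4,-0.12,0,0,-0.4393,1,-0.9,-0.45,-0.12,0,0,-0.4393,1,-1,-0.5,-0.12,0,0,-0.4393,1]' && python3 jog.py '[0,0,0,0,0,0,1,0,0,0,0,0,0,1]'; python3 - <<'E'
from h import *
P=cams.camera_params("wrist"); im=cams.camera("wrist"); 
import pickle; pickle.dump(P,open("P1.pkl","wb"))
cv2.imwrite("pics/w1.png",cv2.resize(im,(768,576),interpolation=cv2.INTER_CUBIC)); print(ctrl.get_obs()["q"],tool()[0],tool()[1].as_matrix())
E
```

```text
time_s: 1.4
eef_pos: [0.5672, 0.1859, 0.2536]
eef_rot: [-0.0, -0.215, 0.977, 0.0]
wrist_force: [0.0, 0.4, -0.3]
opening: 0.999
grasp_force: 0.0
time_s: 1.65
eef_pos: [0.5655, 0.1875, 0.2533]
eef_rot: [-0.001, -0.215, 0.977, 0.0]
wrist_force: [-0.5, -0.1, 0.5]
opening: 0.998
grasp_force: 0.0
[ 1.21908042e-01  1.84318068e-01  1.48222401e+00  4.01032157e-04
  1.47602886e+00 -1.88272573e+00] [0.56525661 0.18807684 0.25358337] [[-9.07374963e-01 -4.20320873e-01 -1.01956500e-03]
 [-4.20321332e-01  9.07375281e-01  2.77305193e-04]
 [ 8.08570914e-04  6.80164706e-04 -9.99999442e-01]]
```

View pics/w1.png

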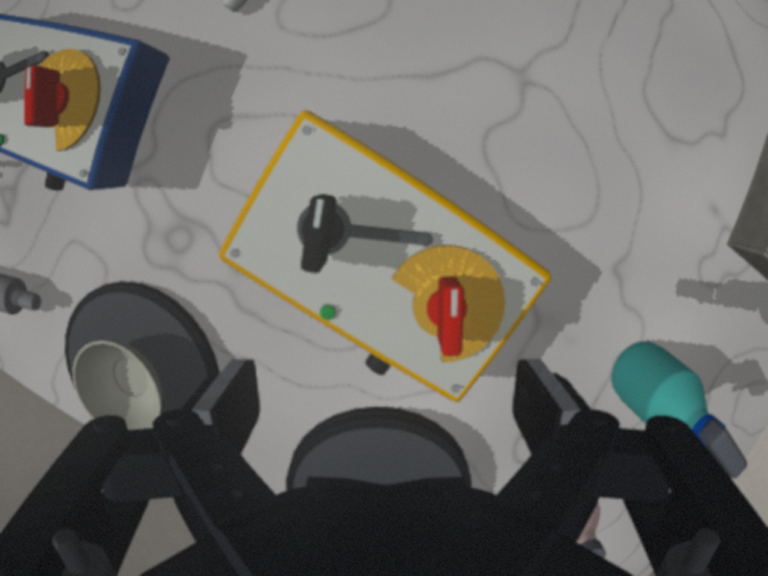

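The wrist view shows the red bar near (451,317) and the black bar near (319,233), with the enclosure corners at (305,112), (550,277), (459,401) and (221,257), all at 1.5x scale. I'll zoom in on the bars.

```bash
python3 - <<'E'
import cv2
a=cv2.imread("pics/w1.png")
# w1 coords: x 290-510, y 180-370
x,y,w,h,s=285,180,230,190,3
c=cv2.resize(a[y:y+h,x:x+w],None,fx=s,fy=s,interpolation=cv2.INTER_CUBIC)
for i in range(5,w,20): cv2.putText(c,str(x+i),(i*s,8),0,.35,(0,0,255));cv2.line(c,(i*s,10),(i*s,16),(0,0,255))
for i in range(20,h,20): cv2.putText(c,str(y+i),(0,i*s+4),0,.35,(0,0,255));cv2.line(c,(24,i*s),(30,i*s),(0,0,255))
cv2.imwrite("pics/w1c.png",cv2.convertScaleAbs(c,alpha=1.6,beta=20))
E
```

```text
(no output)
```

View pics/w1c.png

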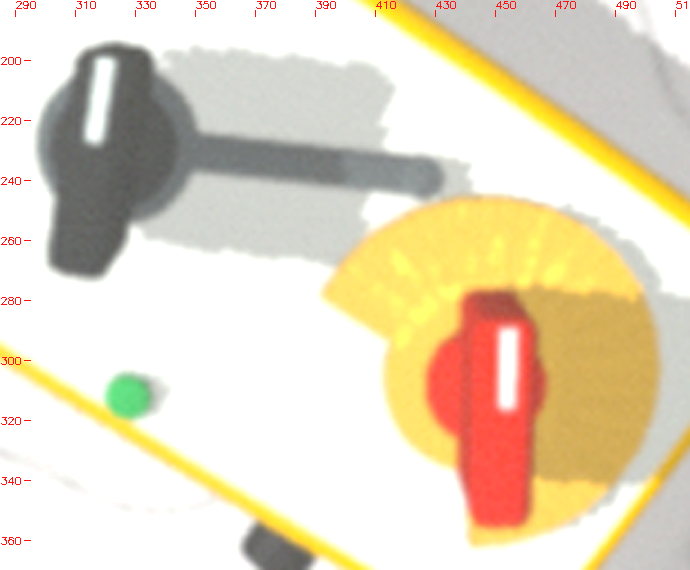

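```bash
cat > ov.py <<'E'
from h import *; import pickle
P=pickle.load(open("P1.pkl","rb"))
g=lambda x,y,z:onz("wrist",x/1.5,y/1.5,z,P)
c=lambda x,y:(285+x/3,180+y/3)
def proj(p):
    V=P["view"];q=V[:3,:3]@p+V[:3,3];f=192/np.tan(np.radians(P["fovy"]/2))
    t=np.arctan2(np.hypot(q[0],q[1]),-q[2]);r=np.hypot(q[0],q[1]);return np.array([P["cx"]+f*t*q[0]/r,P["cy"]-f*t*q[1]/r])*1.5
if __name__=="__main__":
    np.set_printoptions(precision=4,suppress=True)
    C=np.array([g(*p,.07) for p in [(305,112),(550,277),(459,401),(221,257)]]);m=C.mean(0)
    yd=(C[1]+C[2]-C[0]-C[3]);yd/=np.linalg.norm(yd);print(C,m,yd)
    red=m+.06*yd;blk=m-.06*yd
    ra=[g(*c(*p),.122) for p in [(508,328),(507,410)]];ba=[g(*c(*p),.122) for p in [(105,57),(93,142)]]
    ang=lambda a:np.arctan2(*(a[1]-a[0])[::-1])
    print("red",red,g(*c(503,421),.122),ang(ra),"blk",blk,ang(ba),"station x",np.arctan2(-yd[0],yd[1]))
    im=cv2.imread("pics/w1c.png")
    for o,a in [(red,ang(ra)),(blk,ang(ba))]:
        u=np.array([np.cos(a),np.sin(a)]);v=np.array([-u[1],u[0]])
        for z in (.122,.082):
            q=[proj(np.r_[o+u*sx*.028+v*sy*.008,z]) for sx,sy in [(1,1),(1,-1),(-1,-1),(-1,1)]]
            cv2.polylines(im,[((np.array(q)-[285,180])*3).astype(int)],True,(255,0,255) if z>.1 else (255,255,0),1)
    cv2.imwrite("pics/ov.png",im)
E
python3 ov.py
```

```text
[[0.4833 0.0778]
 [0.5204 0.3247]
 [0.6595 0.3056]
 [0.6238 0.0575]] [0.5718 0.1914] [0.1454 0.9894]
red [0.5805 0.2507] [0.5793 0.2482] 0.4619274359188439 blk [0.563 0.132] 0.26874828594584066 station x -0.14595685231654712
```

View pics/ov.png

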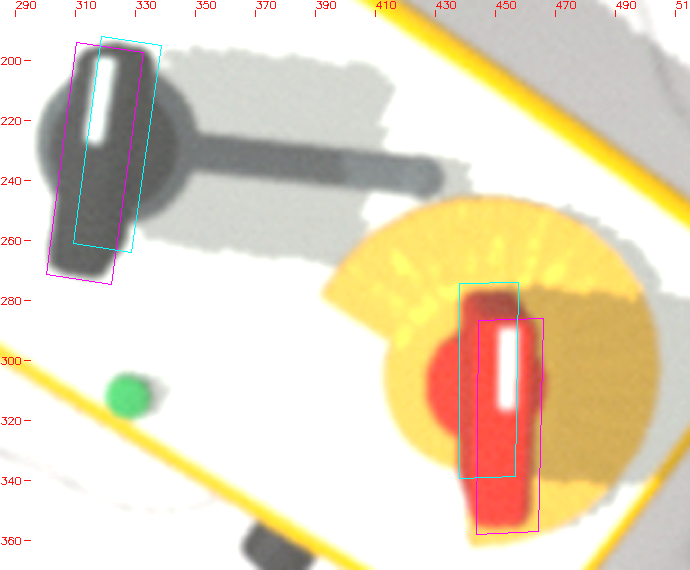

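Converted, 0.165 m / 0.5 = 0.33, 0.03 m / 0.5 = 0.06, -0.03 rad / 1.5708 = -0.0191.

```bash
python3 jog.py '[-0.04,0.048,0.06,0,0,-0.0191,1,-0.078,0.096,0.12,0,0,-0.0191,1,-0.078,0.096,0.2,0,0,-0.0191,1,-0.078,0.096,0.26,0,0,-0.0191,1,-0.078,0.096,0.3,0,0,-0.0191,1,-0.078,0.096,0.33,0,0,-0.0191,1,-0.078,0.096,0.33,0,0,-0.0191,1]' && python3 jog.py '[0,0,0,0,0,0,0,0,0,0,0,0,0,0,0,0,0,0,0,0,0,0,0,0,0,0,0,0,0,0,0,0,0,0,0,0,0,0,0,0,0,0]'
```

```text
time_s: 2.58
eef_pos: [0.5807, 0.2474, 0.0882]
eef_rot: [-0.001, -0.23, 0.973, 0.0]
wrist_force: [0.0, -0.2, -0.1]
opening: 0.997
grasp_force: 0.0
time_s: 3.32
eef_pos: [0.5814, 0.2473, 0.0889]
eef_rot: [-0.0, -0.23, 0.973, -0.0]
wrist_force: [-0.5, -0.7, -0.1]
opening: 0.001
grasp_force: 0.0
```

```bash
python3 - <<'E'
from h import *
cv2.imwrite("pics/a.png",np.hstack([cv2.resize(cams.camera("wrist"),(400,300)),cv2.resize(cams.camera("scene")[100:260,220:433],(400,300))])); print(ctrl.get_obs()["opening"])
E
```

```text
0.001865005677717312
```

View pics/a.png

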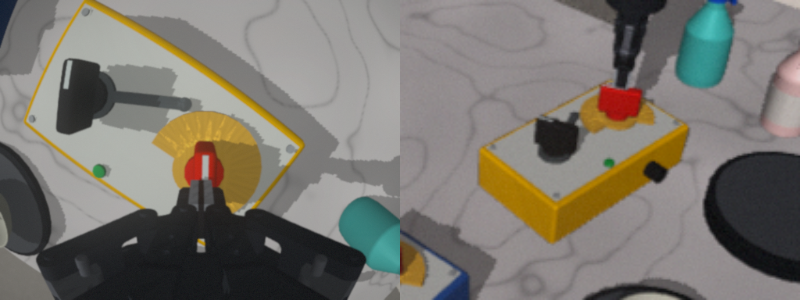

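The two views show the gripper shut without the bar. The wrist view puts the bar beyond the fingertips, and the scene view puts the fingertips behind or above it. I'll project the TCP into both views to find out which.

```bash
python3 - <<'E'
from h import *
import ov
p,r=tool(); print(p,r.as_matrix().round(3))
w=cams.camera("wrist"); P=cams.camera_params("wrist"); ov.P=P
s=cams.camera("scene"); Q=cams.camera_params("scene")
def ps(X):
    q=Q["view"][:3,:3]@X+Q["view"][:3,3];f=192/np.tan(np.radians(Q["fovy"]/2));return np.array([Q["cx"]-f*q[0]/q[2],Q["cy"]+f*q[1]/q[2]])
a=cv2.resize(w,None,fx=3,fy=3,interpolation=cv2.INTER_CUBIC); b=cv2.resize(s,None,fx=6,fy=6,interpolation=cv2.INTER_CUBIC)
for k,col in [(0,(255,0,255)),(.019,(0,255,0)),(.073,(255,255,0))]:
    X=p-r.as_matrix()[:,2]*k
    for im,u in [(a,ov.proj(X)*2),(b,ps(X)*6)]: cv2.drawMarker(im,tuple(int(t) for t in u),col,0,14,2)
u=(ov.proj(p)*2).astype(int); v=(ps(p)*6).astype(int); print(u/3,v/6)
x0=min(max(u[0]-200,0),1536-400);y0=min(max(u[1]-300,0),1152-500)
cv2.imwrite("pics/b.png",np.hstack([a[y0:y0+500,x0:x0+400],b[v[1]-300:v[1]+200,v[0]-200:v[0]+200]]))
E
```

```text
[0.58134741 0.24728112 0.08883594] [[-0.895 -0.447 -0.   ]
 [-0.447  0.895 -0.   ]
 [ 0.     0.    -1.   ]]
[257.66666667 222.66666667] [335.33333333 157.16666667]
```

View pics/b.png

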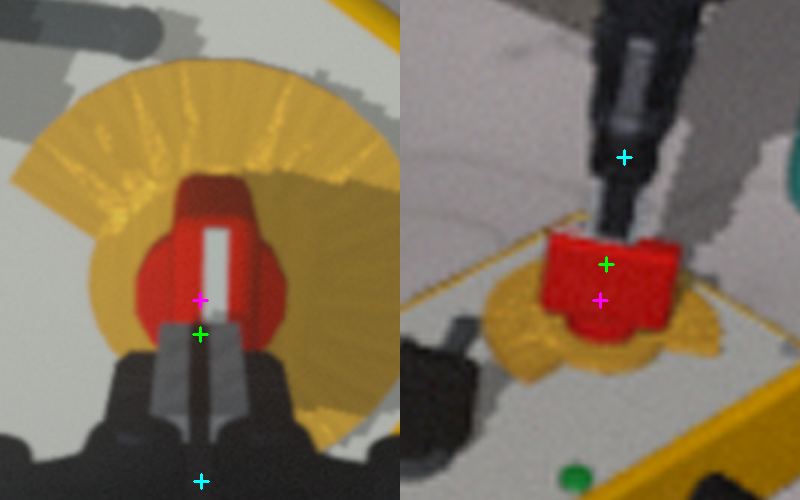

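```bash
python3 - <<'E'
from h import *
import ov,pickle
np.set_printoptions(precision=1,suppress=True)
p,r=tool();M=r.as_matrix();ov.P=cams.camera_params("wrist")
print("shut now: front pad edge, crop px for tip height above TCP")
for k in (0,.01,.02,.03,.035,.04): print(k,ov.proj(p+M@[.011,0,-k])*2-np.array([257.667*3-200,222.667*3-300]))
ov.P=pickle.load(open("P1.pkl","rb"))
p=np.array([0.56525661,0.18807684,0.25358337]);M=np.array([[-.9074,-.4203,0],[-.4203,.9074,0],[0,0,-1]])
print("w1 open")
for k in (0,.013,.02,.03,.04,.05): print(k,[ov.proj(p+M@[.011,y,-k]) for y in(-.0425,.0425)])
E
```

```text
shut now: front pad edge, crop px for tip height above TCP
0 [200.4 251.2]
0.01 [200.5 266. ]
0.02 [200.6 282.5]
0.03 [200.8 300.9]
0.035 [200.9 310.9]
0.04 [201.  321.6]
w1 open
0 [array([288.6, 309.7]), array([487.5, 309.2])]
0.013 [array([282. , 319.3]), array([494.5, 318.7])]
0.02 [array([278.1, 325. ]), array([498.7, 324.4])]
0.03 [array([271.9, 333.9]), array([505.2, 333.2])]
0.04 [array([265.1, 344. ]), array([512.4, 343.2])]
0.05 [array([257.5, 355.2]), array([520.4, 354.3])]
```

Against the projection, the real fingertips end about 38 mm short of the reported TCP. They closed just above the bar top, and the same offset shows in the open view. The bar also lies about 3 mm to the tool's +y. I'll reopen, shift, and go lower.

Converted, 0.015 m / 0.5 = 0.03, 0.003 m / 0.5 = 0.006.

```bash
python3 jog.py '[0,0.006,0,0,0,0,1,0,0.006,0,0,0,0,1,0,0.006,0,0,0,0,1,0,0.006,0,0,0,0,1,0,0.006,0,0,0,0,1,0,0.006,0.01,0,0,0,1,0,0.006,0.02,0,0,0,1,0,0.006,0.03,0,0,0,1,0,0.006,0.03,0,0,0,1]' && python3 jog.py '[0,0,0.01,0,0,0,1,0,0,0.02,0,0,0,1,0,0,0.03,0,0,0,1,0,0,0.03,0,0,0,1]' && python3 jog.py '[0,0,0,0,0,0,0,0,0,0,0,0,0,0,0,0,0,0,0,0,0,0,0,0,0,0,0,0,0,0,0,0,0,0,0,0,0,0,0,0,0,0]'
```

```text
time_s: 4.65
eef_pos: [0.5795, 0.2498, 0.073]
eef_rot: [-0.001, -0.23, 0.973, -0.0]
wrist_force: [0.8, 0.6, 0.1]
opening: 0.999
grasp_force: 0.0
time_s: 5.15
eef_pos: [0.5796, 0.2499, 0.0582]
eef_rot: [-0.001, -0.23, 0.973, -0.0]
wrist_force: [-0.1, 1.3, -0.4]
opening: 0.997
grasp_force: 0.0
time_s: 5.9
eef_pos: [0.5803, 0.2497, 0.0592]
eef_rot: [0.0, -0.229, 0.973, -0.0]
wrist_force: [-0.6, -2.5, 3.4]
opening: 0.174
grasp_force: 59.6
```

Converted, 1 rad / 1.5708 = 0.6366.

```bash
python3 jog.py '[0,0,0,0,0,0.0764,0,0,0,0,0,0,0.1528,0,0,0,0,0,0,0.2292,0,0,0,0,0,0,0.3056,0,0,0,0,0,0,0.382,0,0,0,0,0,0,0.4584,0,0,0,0,0,0,0.5348,0,0,0,0,0,0,0.6048,0,0,0,0,0,0,0.6366,0,0,0,0,0,0,0.6366,0]'; python3 -c "
from bench import ctrl, cams;o=ctrl.get_obs();print(o['torque'],o['q'])"
python3 jog.py '[0,0,0,0,0,0.0318,0,0,0,0,0,0,0.0637,0,0,0,0,0,0,0.0637,0]'; python3 -c "
from bench import ctrl, cams;o=ctrl.get_obs();print(o['torque'])"
```

```text
time_s: 7.15
eef_pos: [0.5804, 0.2505, 0.0592]
eef_rot: [0.0, 0.265, 0.964, 0.001]
wrist_force: [0.2, 0.8, 2.9]
opening: 0.174
grasp_force: 59.5
[ 0.1718215  -0.04317311 -0.13181867] [ 2.19623565e-01  4.46547785e-01  1.55631756e+00  7.23686493e-04
  1.13766837e+00 -8.15032625e-01]
time_s: 7.52
eef_pos: [0.5804, 0.2506, 0.0592]
eef_rot: [0.0, 0.312, 0.95, 0.001]
wrist_force: [0.3, 1.8, 1.8]
opening: 0.174
grasp_force: 59.6
[ 0.37106016 -0.13156354 -0.13913208]
```

Converted, 0.04 rad / 1.5708 = 0.0255.

```bash
T="from bench import ctrl, cams;o=ctrl.get_obs();print(o['torque'])"
python3 jog.py '[0,0,0,0,0,0.0255,0,0,0,0,0,0,0.0255,0]'; python3 -c "$T"
python3 jog.py '[0,0,0,0,0,0.0255,0,0,0,0,0,0,0.0255,0]'; python3 -c "$T"
python3 jog.py '[0,0,0,0,0,0.0255,0,0,0,0,0,0,0.0255,0]'; python3 -c "$T"
```

```text
time_s: 7.78
eef_pos: [0.5805, 0.2505, 0.0592]
eef_rot: [0.0, 0.331, 0.944, 0.001]
wrist_force: [1.3, 2.6, 3.8]
opening: 0.173
grasp_force: 59.6
[ 0.43939052 -0.19658054 -0.10916232]
time_s: 8.02
eef_pos: [0.5805, 0.2506, 0.0592]
eef_rot: [0.0, 0.35, 0.937, 0.001]
wrist_force: [1.4, 4.9, 2.3]
opening: 0.17
grasp_force: 59.6
[ 0.6730838  -0.24507534 -0.06015261]
time_s: 8.28
eef_pos: [0.5805, 0.2506, 0.0593]
eef_rot: [0.0, 0.369, 0.93, 0.001]
wrist_force: [1.6, 4.4, 3.1]
opening: 0.17
grasp_force: 59.6
[ 0.82964806 -0.35107952 -0.05069393]
```

Converted, 0.05 rad / 1.5708 = 0.0318.

```bash
T="from bench import ctrl, cams;o=ctrl.get_obs();print(o['torque'])"
python3 jog.py '[0,0,0,0,0,0.0318,0,0,0,0,0,0,0.0318,0]'; python3 -c "$T"
python3 jog.py '[0,0,0,0,0,0,1,0,0,0,0,0,0,1,0,0,0,0,0,0,1,0,0,0,0,0,0,1,0,0,0,0,0,0,1,0,0,-0.1,0,0,0,1,0,0,-0.2,0,0,0,1,0,0,-0.28,0,0,0,1,0,0,-0.32,0,0,0,1,0,0,-0.32,0,0,0,1]'
python3 - <<'E'
from h import *
import pickle
P=cams.camera_params("wrist");im=cams.camera("wrist");pickle.dump((P,im),open("P2.pkl","wb"))
p,r=tool();print(p,r.as_matrix().round(3))
h=cv2.cvtColor(im,cv2.COLOR_BGR2HSV)
m=cv2.inRange(h,(0,180,70),(6,255,255))|cv2.inRange(h,(175,180,70),(180,255,255))
n,l,s,c=cv2.connectedComponentsWithStats(m)
for i in range(1,n):
    if s[i,4]>80:
        q=cv2.minAreaRect(np.argwhere(l==i)[:,::-1].astype(np.float32));print(s[i],q)
        print([onz("wrist",*v,.122,P).round(3) for v in cv2.boxPoints(q)], onz("wrist",*c[i],.115,P))
a=cv2.resize(im,(768,576),interpolation=cv2.INTER_CUBIC); cv2.imwrite("pics/w2.png",a)
E
```

```text
time_s: 8.52
eef_pos: [0.5805, 0.2506, 0.0592]
eef_rot: [0.001, 0.391, 0.92, 0.0]
wrist_force: [1.7, 3.9, 3.1]
opening: 0.178
grasp_force: 59.8
[ 0.77651834 -0.35740005  0.91322739]
time_s: 9.78
eef_pos: [0.5808, 0.2502, 0.22]
eef_rot: [0.001, 0.393, 0.92, 0.001]
wrist_force: [0.3, -0.4, -1.6]
opening: 0.996
grasp_force: 0.0
[0.57972297 0.24991701 0.21798802] [[-0.692  0.722 -0.001]
 [ 0.722  0.692 -0.   ]
 [ 0.    -0.001 -1.   ]]
[243 159  29  54 807] ((257.0, 185.5), (53.0, 28.0), 90.0)
[array([0.553, 0.26 ]), array([0.572, 0.278]), array([0.608, 0.241]), array([0.588, 0.222])] [0.58103229 0.24879255]
```

The torque jumped to 0.9 Nm, so the isolator is at its stop. Its bar now stands at about -0.8 rad, turned about 1.25. Next I'll move over the selector and check alignment.

Converted, -0.094 m / 0.5 = -0.188, -0.05 m / 0.5 = -0.1, -1.076 rad / 1.5708 = -0.685.

```bash
python3 jog.py '[-0.024,-0.032,0,0,0,-0.0955,0.7,-0.048,-0.064,0,0,0,-0.191,0.7,-0.072,-0.096,0,0,0,-0.2865,0.7,-0.1,-0.128,0,0,0,-0.382,0.7,-0.124,-0.16,0,0,0,-0.4775,0.7,-0.148,-0.188,0,0,0,-0.573,0.7,-0.148,-0.188,0,0,0,-0.6685,0.7,-0.148,-0.188,0,0,0,-0.685,0.7,-0.148,-0.188,0,0,0,-0.685,0.7]'
python3 - <<'E'
from h import *
import ov
ov.P=cams.camera_params("wrist");im=cams.camera("wrist");p,r=tool();M=r.as_matrix();print(p,M.round(3))
a=cv2.resize(im,(768,576),interpolation=cv2.INTER_CUBIC)
for o,an in [((.563,.132),.269),((.5805,.2505),-.79)]:
    u=np.array([np.cos(an),np.sin(an)]);v=np.array([-u[1],u[0]])
    for z in (.122,.082):
        q=[ov.proj(np.r_[o+u*sx*.028+v*sy*.008,z]) for sx,sy in [(1,1),(1,-1),(-1,-1),(-1,1)]]
        cv2.polylines(a,[np.array(q).astype(int)],True,(255,0,255) if z>.1 else (255,255,0),1)
cv2.drawMarker(a,tuple(int(t) for t in ov.proj(np.r_[p[:2],.122])),(0,255,0),0,12,1)
cv2.imwrite("pics/w3.png",cv2.convertScaleAbs(a,alpha=1.5,beta=15))
E
```

```text
time_s: 10.95
eef_pos: [0.5626, 0.1316, 0.2174]
eef_rot: [-0.001, -0.133, 0.991, 0.0]
wrist_force: [-0.2, -0.3, -0.6]
opening: 0.699
grasp_force: 0.0
[0.56281955 0.1317226  0.21776124] [[-0.964 -0.264 -0.002]
 [-0.264  0.964 -0.   ]
 [ 0.002  0.    -1.   ]]
```

View pics/w3.png

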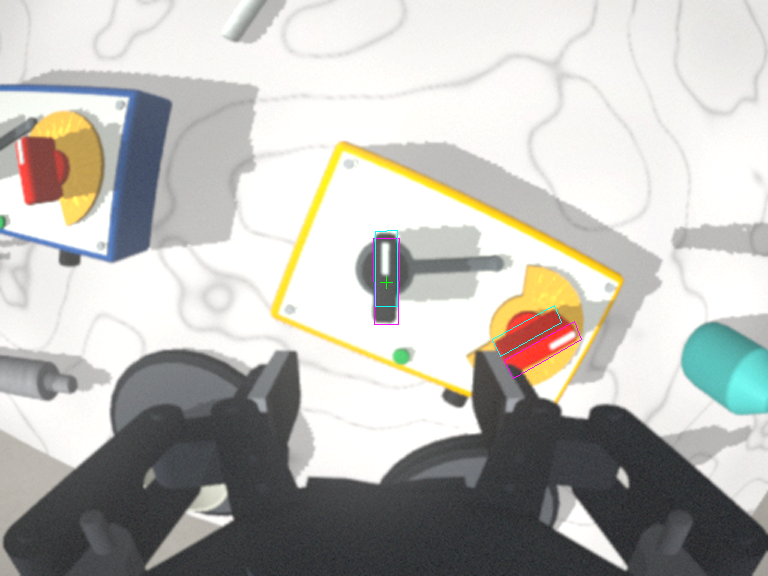

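The black bar at (386,280) matches the predicted overlay and the gripper is centred on it. The red bar sits at its stop angle, and the gap in the rim faces the tongue. Descending to grip.

Converted, 0.16 m / 0.5 = 0.32, 0.15 m / 0.5 = 0.3.

```bash
T="from bench import ctrl, cams;o=ctrl.get_obs();print(o['torque'])"
python3 jog.py '[0,0,0.08,0,0,0,0.7,0,0,0.16,0,0,0,0.7,0,0,0.22,0,0,0,0.7,0,0,0.26,0,0,0,0.7,0,0,0.3,0,0,0,0.7,0,0,0.32,0,0,0,0.7,0,0,0.32,0,0,0,0.7]' && python3 jog.py '[0,0,0,0,0,0,0,0,0,0,0,0,0,0,0,0,0,0,0,0,0,0,0,0,0,0,0,0,0,0,0,0,0,0,0]' && python3 jog.py '[0,0,0,0,0,0.0764,0,0,0,0,0,0,0.1528,0,0,0,0,0,0,0.2292,0,0,0,0,0,0,0.3056,0,0,0,0,0,0,0.382,0,0,0,0,0,0,0.4202,0,0,0,0,0,0,0.4456,0,0,0,0,0,0,0.4456,0]';python3 -c "$T"
```

```text
time_s: 11.88
eef_pos: [0.5627, 0.1317, 0.0582]
eef_rot: [-0.001, -0.134, 0.991, 0.0]
wrist_force: [-0.3, 0.8, 0.9]
opening: 0.701
grasp_force: 0.0
time_s: 12.5
eef_pos: [0.5641, 0.1313, 0.0599]
eef_rot: [0.001, -0.134, 0.991, -0.0]
wrist_force: [-1.8, -1.5, 5.1]
opening: 0.174
grasp_force: 59.4
time_s: 13.5
eef_pos: [0.5641, 0.1312, 0.0599]
eef_rot: [0.001, 0.214, 0.977, -0.0]
wrist_force: [-0.5, -2.2, 6.5]
opening: 0.17
grasp_force: 59.1
[-0.30519858  0.19916473 -0.08879683]
```

Converted, 0.05 rad / 1.5708 = 0.0318.

```bash
T="from bench import ctrl, cams;o=ctrl.get_obs();print(o['torque'])"
python3 jog.py '[0,0,0,0,0,0.0318,0,0,0,0,0,0,0.0318,0]'; python3 -c "$T"
python3 jog.py '[0,0,0,0,0,0.0318,0,0,0,0,0,0,0.0318,0]'; python3 -c "$T"
python3 jog.py '[0,0,0,0,0,0.0191,0,0,0,0,0,0,0.0191,0]'; python3 -c "$T"
```

```text
time_s: 13.75
eef_pos: [0.5641, 0.1312, 0.0599]
eef_rot: [0.001, 0.238, 0.971, -0.0]
wrist_force: [-1.1, -2.3, 6.3]
opening: 0.176
grasp_force: 59.1
[-0.34228271  0.17535583 -0.06636251]
time_s: 14.0
eef_pos: [0.5641, 0.1312, 0.0599]
eef_rot: [0.001, 0.262, 0.965, -0.0]
wrist_force: [-2.0, -2.3, 7.3]
opening: 0.175
grasp_force: 59.1
[-0.33451256  0.14260269 -0.08120715]
time_s: 14.25
eef_pos: [0.5641, 0.1311, 0.0599]
eef_rot: [0.001, 0.275, 0.961, -0.0]
wrist_force: [-0.6, -1.1, 5.3]
opening: 0.174
grasp_force: 59.7
[-0.31040606  0.23765053  1.10730216]
```

At the stop (1.1 Nm). I'll release, retreat, and check by code.

Converted, -0.18 m / 0.5 = -0.36, -0.14 m / 0.5 = -0.28.

```bash
python3 jog.py '[0,0,0,0,0,0,0.7,0,0,0,0,0,0,0.7,0,0,0,0,0,0,0.7,0,0,0,0,0,0,0.7,0,0,-0.08,0,0,0,0.7,0,0,-0.18,0,0,0,0.7,0,0,-0.28,0,0,0,0.7,0,0,-0.36,0,0,0,0.7,0,0,-0.36,0,0,0,0.7,0,0,-0.36,0,0,0,0.7]'
python3 - <<'E'
from h import *
import ov
P=ov.P=cams.camera_params("wrist");im=cams.camera("wrist")
h=cv2.cvtColor(im,cv2.COLOR_BGR2HSV)
red=cv2.inRange(h,(0,180,70),(6,255,255))|cv2.inRange(h,(175,180,70),(180,255,255)); blk=cv2.inRange(im,(0,0,0),(45,45,45))
# fit bar angle: overlap of projected bar volume silhouette with mask
for n,o,m in [("red",(.5805,.2505),red),("black",(.5641,.1312),blk)]:
    best=[]
    for an in np.arange(-1.6,1.6,.02):
        u=np.array([np.cos(an),np.sin(an)]);v=np.array([-u[1],u[0]])
        q=[ov.proj(np.r_[o+u*sx*.028+v*sy*.008,z])/1.5 for z in(.122,.09) for sx in(1,-1) for sy in(1,-1)]
        k=np.zeros(m.shape,np.uint8);cv2.fillConvexPoly(k,cv2.convexHull(np.array(q,np.float32)).astype(int),255)
        best.append((cv2.mean(m,k)[0]/255,an))
    print(n,sorted(best)[-4:])
E
```

```text
time_s: 15.5
eef_pos: [0.5629, 0.1315, 0.2381]
eef_rot: [-0.0, 0.277, 0.961, -0.0]
wrist_force: [-0.1, 0.2, -0.4]
opening: 0.701
grasp_force: 0.0
red [(0.6821646341463415, np.float64(-0.8399999999999994)), (0.6859177215189873, np.float64(-0.9599999999999995)), (0.6867283950617283, np.float64(-0.7599999999999993)), (0.6916403785488959, np.float64(-0.6799999999999993))]
black [(0.0, np.float64(1.5200000000000027)), (0.0, np.float64(1.5400000000000027)), (0.0, np.float64(1.5600000000000027)), (0.0, np.float64(1.5800000000000027))]
```

```bash
python3 - <<'E'
from h import *
import ov
ov.P=cams.camera_params("wrist");im=cams.camera("wrist");h=cv2.cvtColor(im,cv2.COLOR_BGR2HSV);g=h[...,2].astype(float)
sat=h[...,1].astype(float)
c=ov.proj(np.array([.5641,.1312,.122]))/1.5;print(c,g[int(c[1]),int(c[0])])
for n,o,f in [("red",(.5805,.2505),((h[...,0]<6)|(h[...,0]>174))*sat),("black",(.5641,.1312),-g)]:
    best=[]
    for an in np.arange(-1.6,1.6,.04):
        u=np.array([np.cos(an),np.sin(an)]);v=np.array([-u[1],u[0]])
        def mk(w,l):
            q=[ov.proj(np.r_[o+u*sx*l+v*sy*w,.122])/1.5 for sx,sy in[(1,1),(1,-1),(-1,-1),(-1,1)]]
            k=np.zeros(g.shape,np.uint8);cv2.fillConvexPoly(k,np.array(q).round().astype(int),255);return k
        a=mk(.007,.028);b=mk(.014,.028)&~mk(.009,.03)
        best.append((round(cv2.mean(f,a)[0]-cv2.mean(f,b)[0],1),round(float(an),2)))
    print(n,sorted(best)[-4:])
E
```

```text
[258.29933112 184.41938933] 58.0
red [(55.9, -0.8), (56.4, -0.92), (57.6, -0.84), (65.6, -0.88)]
black [(37.5, -0.48), (38.3, -0.52), (39.7, -0.6), (39.8, -0.56)]
```

```bash
python3 -c "
from bench import ctrl, cams;print(ctrl.hand_in())"
```

```text
the job is handed in; nothing more can be done
None
```

The job is handed in: I turned the red isolator and then the black selector of the yellow station clockwise to their stops (torque rose sharply at each), then let go, clear of the blue station; no verdict was returned.

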